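Set the drum sander's speed lever and test its trigger

TASK

Get the bench drum sander ready: push its speed lever round until the lever's pointer lines up with the brass index on the rim, and leave it there. Then, and not before, squeeze the trigger on the upright pistol grip fully home for a moment and let it go again. Leave the brass index where it is set, and do not disturb the tools lying around.

Things in the scene. Friction and masses are not known exactly. Their poses are not given: they have to be found in the camera images.
- sander: drum sander, fixed: a grey pistol drill clamped upside down on a wooden board (x -100 to 100, y -225 to 185 mm, 18 mm thick). Origin: under the board, on the table; z up; y runs from the grey control box (top z 45 mm) to the sanding drum (ends at y = 226 mm). Yaw varies. The drill lies at x = 25 mm, y -5 to 127 mm, top 114 mm above the table
- lever_knob (a point): centre of the upright round black knob on the speed lever: 22 mm in diameter from 76 to 108 mm above the table, narrowing to 16 mm at 64 mm and below. This point is 85 mm above the table, 88 mm from the lever's pivot. Its x axis points along the lever from the pivot outwards, towards the pointer (flat steel tip, 111 mm from the pivot); z up
- lever_hinge (a point): the speed lever's pivot (upright axis) on the control box, 47 mm above the table; the lever swings level. The hub's screw reaches 67 mm above the table; the lever's flat arm lies 51 to 57 mm above it
- speed_lever (a joint): angle of the speed lever, rad: 0 at the stop away from the drill (there the lever points 0.7 rad from the sander's -x towards its -y), growing as the lever swings clockwise seen from above, towards the drill, to 1.4. It stays where it is left; pushing the knob takes about 2.5 N
- index_mark (a point): tip of the brass index, a slide 15 mm wide on the curved rail at the control box's rim, its top 56 mm above the table. This point is 119 mm from the lever's pivot, 49 mm above the table. Its x axis points from the pivot outwards through the index. Its place on the rim varies, always clockwise (from above) of the lever's start; stiff, but can be knocked along
- index (a joint): angle of the brass index about the lever's pivot, rad, counted as for speed_lever: the lever's pointer is lined up when the two are equal
- grip_centre (a point): centre of the fixed upright pistol grip of the drill, 155 mm above the table: 30 mm by 30 mm across, its top 203 mm above the table, its sides parallel to the sander's x and y
- trigger_tip (a point): outer face of the black trigger near its upper end, on the grip's drum side (+y of the sander); free, it is about 41 mm towards +y from the middle of the grip, 182 mm above the table. The trigger is a blade 16 mm wide, 70 mm long, hinged at its lower end 126 mm above the table, sprung outwards; grip and free trigger together measure 56 mm here
- trigger (a joint): angle of the trigger, rad: 0 free, 0.24 squeezed fully home against the grip; the spring brings it back. Fully home takes about 6 N at the tip
- sanding_block_centre (a point): brown hardwood sanding block, 58 x 88 x 34 mm. It lies loose on the table as a bystander; the point is 17 mm above the table at its middle
- thumb_plane_centre (a point): small brass thumb plane, 25 x 60 x 34 mm. It lies loose on the table as a bystander; the point is 17 mm above the table at its middle
- small_mallet_centre (a point): small wooden mallet lying on its side, 187 x 72 x 38 mm. It lies loose on the table as a bystander; the point is 17 mm above the table at its middle

How it is judged:
By the outcome, as a careful person would: the job done as asked, in the order asked, and still so for the second after the job is handed in, with the robot touching nothing.
It also fails if it takes over 51 s, if anything falls off the work surface, if the arm or the gripper's body presses on something with over 40 N, if the wrist force passes 120 N, or if a joint passes its speed limit or range.

ROBOT

A 6-joint arm with a two-finger parallel gripper is mounted at the origin on a cart in front of the work surface, level with it; the furniture and walls round the work are solid. World frame = base frame: x ahead of the robot, y to its left, z up, the work surface at z = 0. Lengths are in mm, angles in rad, forces in N, time in s.
With the tool pointing down it reaches from about 275 to 875 mm from the base axis. Payload 12.5 kg.
Tool frame: the origin (TCP) lies between the finger pads; the fingertips stand 25 mm ahead of it and the grasp point (between the pads) lies 6 mm ahead of it; z points along the fingers, y is the direction in which the jaws open and shut (so a half turn about z gives the same grasp; the last joint's range is limited). The gripper opens to 85 mm and grips with 20 to 120 N. Pads are 22 mm wide; open, the fingers measure 114 mm over their backs; the gripper's body (76 mm by 85 mm) begins 54 mm behind the grasp point. The pads swing forward as they close: fully open they stand 13 mm farther back than shut.
Start: joints at [1.052, 0.351, 1.652, -0, 1.139, -0.085], TCP at [231.145, 499.056, 256.29] pointing down, gripper open.
Joint ranges: [-2.75, 2.75], [-0.79, 2.1], [0.01, 2.65], [-1.57, 4.71], [0.07, 3.14], [-2.87, 2.87]. Speed limits (rad/s): [2.22, 2.22, 2.79, 3.14, 3.14, 3.14].

INTERFACE

Orientations are given as a 3x3 rotation matrix whose columns are the frame's x, y, z axes.
In Python, from plant import readout, viewer, job gives the robot as it stands.
- The arm moves only by the shell command python3 -m jog 'ROWS' [FORCE]. ROWS is a JSON object of lists of equal length, an entry for each row: "fingers": the opening, from -1 (shut) to 1 (fully open); "offset": the shift along the tool's x, y, z in m, a list of three; "turn": the turn about the tool's z in rad. A call has 1 to 10 rows; each row shifts and turns the commanded pose from where the row before left it, along the tool's axes as they then stand; what a row does not reach is not made up. A row lasts 1/12 s, in which the tool goes at most 41.7 mm and 7.16 degrees, less where a joint would pass 70% of its speed; a pose out of reach is approached as far as the arm can. A call is refused whole if a number of a shift passes 0.0417 or a number of a turn 0.125, either way. A call with a gripper value outside its range is refused whole. The fingers move at their own pace and stop on an object; FORCE is the grip in N (left out, the last holds). Time passes only in rows, so rows that do not move let the fingers close. It gives the time, the measured TCP pose, the force and the opening at its end, in the units of the state.
- readout.observe(): the state, without advancing time (a new reading comes with each control period).
- viewer.grab_frame(name): name is "side" or "top"; returns (picture, depth): 400x640x3 uint8, blue, green, red; 400x640 float32, mm along the optical axis (not along the pixel's ray), 0 where there is no reading.
- viewer.get_calibration(name): a dict with "camera_matrix" (3x3 intrinsics, pixels), "extrinsics" (4x4, takes a point from world to camera coordinates). Camera axes: x right, y down, z forward; pixel columns grow to the right and rows downward; lengths in mm; the calibration is good to about 2 mm. A picture is of the moment at which its call begins. get_calibration takes no time and is no camera call.
- job.close_job(): hands the job in, once; it reports no verdict.
The state is a dict: "time": time; "joint_pos": joint angles; "dq": joint speeds; "tau": joint torques, N m; "tool_pos": TCP position; "orientation": TCP orientation; "force": force on the tool from outside, world axes, zero at the start; "torque": the same for the moment, N m; "gripper_width": finger opening in mm.
Only numpy, scipy, OpenCV 4.12 (cv2) and the standard library are available. Lean on these libraries where they do the work, as an engineer would, in place of code of your own. Each camera call takes 0.05 s, during which the arm holds its last target.

## Working session

There is one attempt and no reset: what is moved stays moved. The work goes in short steps, Python scripts to look and compute and a shell command to move; the robot and the scene stay as the last step left them, time stands still between calls to the robot, and variables do not carry over. Pictures are saved under pics/ and viewed, and the job is handed in when it is done.

```bash
mkdir -p pics; ls
python3 - <<'E'
from plant import readout, viewer
import cv2, numpy as np
s=readout.observe(); print(s)
for n in ("side","top"):
    p,d=viewer.grab_frame(n); cv2.imwrite(f"pics/{n}0.png",p); np.save(f"pics/{n}0.npy",d)
    c=viewer.get_calibration(n); print(n,np.round(c["camera_matrix"],1).tolist(),np.round(c["extrinsics"],3).tolist())
E
```

```text
pics
{'time': 0.0, 'joint_pos': array([ 1.05244508e+00,  3.51272459e-01,  1.65244281e+00,  1.14907756e-05,
        1.13907416e+00, -8.45764279e-02]), 'dq': array([-0.00177313, -0.00173205, -0.00039247,  0.00051327, -0.00094187,
        0.00035709]), 'tau': array([-1.91295044e-04, -5.06091535e+01, -2.91411102e+01, -1.87282603e-04,
        4.50204767e-03,  3.85476568e-06]), 'tool_pos': array([230.97608361, 498.81442385, 255.7314432 ]), 'orientation': array([[-9.07383608e-01,  4.20303015e-01, -6.02003970e-04],
       [ 4.20303432e-01,  9.07383026e-01, -1.03438896e-03],
       [ 1.11491386e-04, -1.19161192e-03, -9.99999284e-01]]), 'force': array([-0.09440157,  0.49262411, -0.08495283]), 'torque': array([-0.02582332,  0.02731879, -0.00101942]), 'gripper_width': 85.36506898147942}
side [[448.2, 0.0, 326.5], [0.0, 448.2, 192.1], [0.0, 0.0, 1.0]] [[0.998, -0.054, -0.012, -536.204], [-0.038, -0.503, -0.863, 181.228], [0.041, 0.863, -0.504, 1002.846], [0.0, 0.0, 0.0, 1.0]]
top [[370.7, 0.0, 316.0], [0.0, 370.7, 203.3], [0.0, 0.0, 1.0]] [[-0.0, -1.0, -0.006, 92.625], [-0.997, 0.001, -0.083, 570.112], [0.083, 0.006, -0.997, 1070.305], [0.0, 0.0, 0.0, 1.0]]
```

View pics/side0.png

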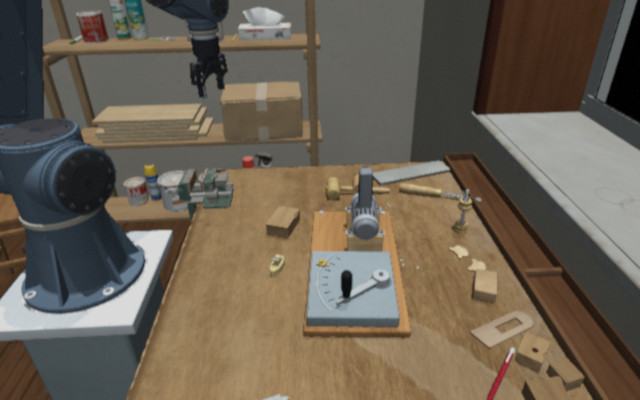

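View pics/top0.png

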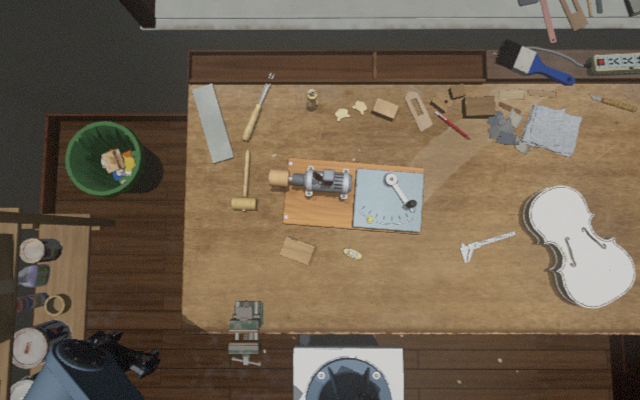

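```bash
cat > h.py <<'E'
import numpy as np, cv2
from plant import viewer, readout
def cal(n):
    c=viewer.get_calibration(n); return np.array(c["camera_matrix"]),np.array(c["extrinsics"])
def ray_z(n,u,v,z):
    K,E=cal(n); R,t=E[:3,:3],E[:3,3]
    o=-R.T@t; d=R.T@np.linalg.inv(K)@np.array([u,v,1.]); s=(z-o[2])/d[2]; return o+s*d
def dep(n,u,v,D):
    K,E=cal(n); R,t=E[:3,:3],E[:3,3]
    z=D[v,u]; return R.T@(z*np.linalg.inv(K)@np.array([u,v,1.])-t)
def proj(n,P):
    K,E=cal(n); p=E[:3,:3]@np.asarray(P,float)+E[:3,3]; p=K@p; return p[:2]/p[2]
E
python3 - <<'E'
import cv2
p=cv2.imread('pics/top0.png'); cv2.imwrite('pics/top0c.png',cv2.resize(p[145:265,230:440],None,fx=3.8,fy=3.8,interpolation=cv2.INTER_CUBIC))
p=cv2.imread('pics/side0.png'); cv2.imwrite('pics/side0c.png',cv2.resize(p[160:340,260:430],None,fx=3.3,fy=3.3,interpolation=cv2.INTER_CUBIC))
E
```

```text
(no output)
```

View pics/top0c.png

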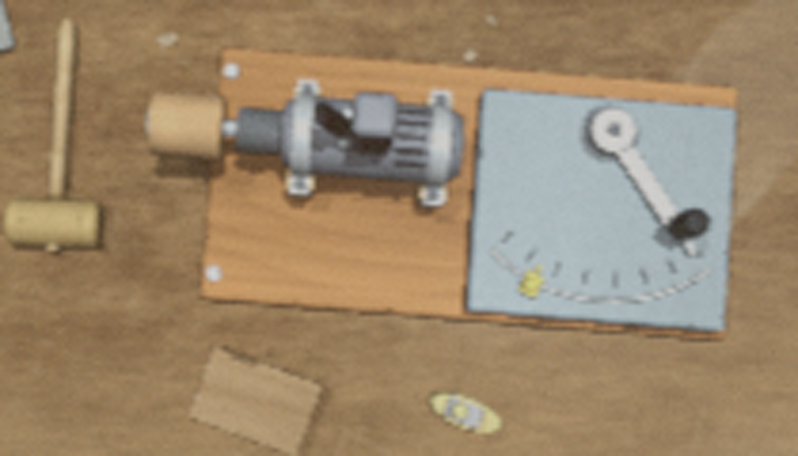

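View pics/side0c.png

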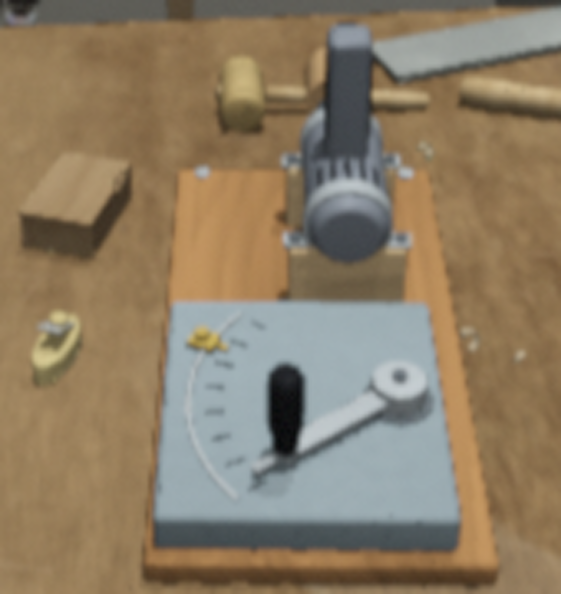

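Run:
```python
from h import *
T=lambda x,y:(230+x/3.8,145+y/3.8); S=lambda x,y:(260+x/3.3,160+y/3.3)
loc=np.array([[100,185],[100,-225],[-100,-225],[-100,185]],float)
def fit(W):
    a=loc-loc.mean(0); b=W-W.mean(0); th=np.arctan2((a[:,0]*b[:,1]-a[:,1]*b[:,0]).sum(),(a*b).sum())
    R=np.array([[np.cos(th),-np.sin(th)],[np.sin(th),np.cos(th)]]); t=W.mean(0)-R@loc.mean(0)
    print('yaw',th,'t',t,'res',np.round(W-(loc@R.T+t),1).tolist())
Wt=np.array([ray_z('top',*T(*p),18)[:2] for p in [(222,50),(737,90),(723,337),(203,297)]])
Ws=np.array([ray_z('side',*S(*p),z)[:2] for p,z in [((428,172),18),((495,570),18),((145,568),18),((180,170),18)]])
fit(Wt);fit(Ws);fit((Wt+Ws)/2)
for nm,n,p,z in [('piv','top',T(613,130),62),('piv','side',S(399,376),67),('knobtop','top',T(692,218),108),('knobtop','side',S(287,371),107),('tip','top',T(697,253),54),('tip','side',S(256,467),54),
 ('idx','top',T(531,282),55),('idxc','side',S(207,338),56),('idxtip','side',S(226,347),50),('grip','top',T(376,114),203),('grip','side',S(349,38),203)]:
    print(nm,n,np.round(ray_z(n,*p,z),1))
for n in('top','side'):
    D=np.load(f'pics/{n}0.npy')
    for p in ([T(613,130),T(692,218),T(531,282),T(376,114),T(330,120),T(260,400),T(465,412),T(53,224)] if n=='top' else [S(399,376),S(287,375),S(207,338),S(349,40)]):
        u,v=map(round,p); print(n,(u,v),np.round(dep(n,u,v,D),1))
```

```text
yaw -0.07773208400362147 t [ 5.94943410e+02 -2.74173394e-01] res [[-2.4, -1.4], [-2.9, 2.3], [3.0, 2.3], [2.3, -3.3]]
yaw -0.08144758232189202 t [598.89116434  -3.00951446] res [[-1.8, -1.6], [-2.7, 2.1], [2.8, -0.0], [1.7, -0.5]]
yaw -0.07959532017906393 t [596.91739954  -1.64181825] res [[-2.1, -1.5], [-2.8, 2.2], [2.9, 1.1], [2.0, -1.9]]
piv top [ 636.1 -123.4   62. ]
piv side [ 638.9 -125.    67. ]
knobtop top [ 565.6 -169.7  108. ]
knobtop side [ 567.5 -162.6  107. ]
tip top [ 543.8 -186.6   54. ]
tip side [ 548.6 -182.    54. ]
idx top [522.  -61.3  55. ]
idxc side [526.1 -68.   56. ]
idxtip side [537.9 -70.4  50. ]
grip top [625.8  59.  203. ]
grip side [627.6  53.1 203. ]
top (391, 179) [ 636.4 -122.2   63.7]
top (412, 202) [ 566.1 -168.   113.7]
top (370, 219) [522.4 -61.5  59.6]
top (329, 175) [625.8  58.9 203.2]
top (317, 177) [625.3  88.8 174.1]
top (298, 250) [433.8 144.2  36. ]
top (352, 253) [424.9 -12.3  28.9]
top (244, 204) [567.1 302.   39.1]
side (381, 274) [ 638.9 -125.6   67.3]
side (347, 274) [ 566.2 -176.   114.7]
side (323, 262) [526.9 -61.1  51.5]
side (366, 172) [628.1  52.7 202. ]
```

```bash
python3 -m jog '{"fingers":[1,1,1,1,1,1,1,1,1,1],"offset":[[-0.032,-0.0255,0],[-0.032,-0.0255,0],[-0.032,-0.0255,0],[-0.032,-0.0255,0],[-0.032,-0.0255,0],[-0.032,-0.0255,0],[-0.032,-0.0255,0],[-0.032,-0.0255,0],[-0.032,-0.0255,0],[-0.032,-0.0255,0]],"turn":[0,0,0,0,0,0,0,0,0,0]}' 20
```

```text
time: 0.93
tool_pos: [414.7, 131.2, 256.3]
orientation: [[-0.907, 0.42, 0.0], [0.42, 0.907, 0.0], [-0.0, 0.0, -1.0]]
force: [0.6, 0.5, -0.6]
gripper_width: 85.2
```

```bash
python3 -m jog '{"fingers":[1,1,1,1,1,1,1,1,1,1],"offset":[[-0.0293,-0.0233,0],[-0.0293,-0.0233,0],[-0.0293,-0.0233,0],[-0.0293,-0.0233,0],[-0.0293,-0.0233,0],[-0.0293,-0.0233,0],[-0.0293,-0.0233,0],[-0.0293,-0.0233,0],[-0.0293,-0.0233,0],[0,0,0]],"turn":[0,0,0,0,0,0,0,0,0,0]}' 20
python3 -m jog '{"fingers":[1,1,1,1,1,1,1,1,1,1],"offset":[[0,0,0],[0,0,0],[0,0,0],[0,0,0],[0,0,0],[0,0,0],[0,0,0],[0,0,0],[0,0,0],[0,0,0]],"turn":[-0.114,-0.114,-0.114,-0.114,-0.114,-0.114,-0.114,-0.114,-0.114,0]}' 20
python3 - <<'E'
from h import *
for n in ("side","top"):
    p,d=viewer.grab_frame(n); cv2.imwrite(f"pics/{n}1.png",p)
s=cv2.imread('pics/side1.png')[120:340,240:460]; t=cv2.imread('pics/top1.png')[130:270,300:460]
cv2.imwrite('pics/c1.png',np.hstack([cv2.resize(s,(400,400)),cv2.resize(t,(400,350))[:350] if 0 else cv2.copyMakeBorder(cv2.resize(t,(400,350)),0,50,0,0,cv2.BORDER_CONSTANT)]))
E
```

```text
time: 1.77
tool_pos: [567.0, -172.9, 255.6]
orientation: [[-0.906, 0.423, 0.001], [0.423, 0.906, -0.001], [-0.001, -0.001, -1.0]]
force: [0.1, 0.2, -0.2]
gripper_width: 85.3
time: 2.6
tool_pos: [565.3, -167.6, 256.0]
orientation: [[-0.827, -0.563, -0.001], [-0.563, 0.827, 0.0], [0.0, 0.001, -1.0]]
force: [-0.4, -0.2, -0.8]
gripper_width: 85.6
```

View pics/c1.png

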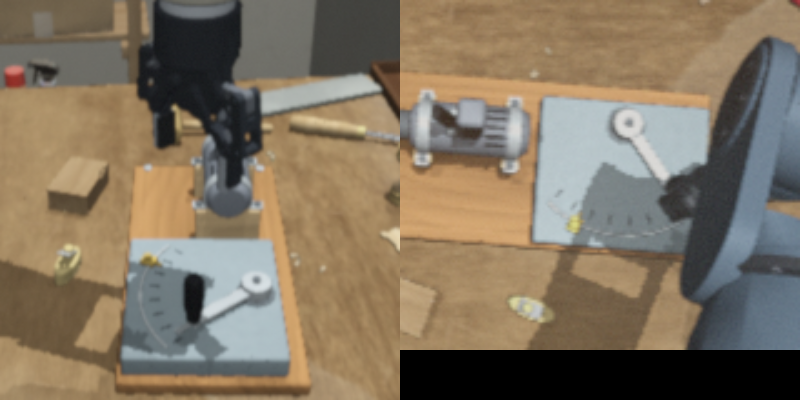

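```bash
python3 -m jog '{"fingers":[1,1,1,1,1,1],"offset":[[0,0,0.036],[0,0,0.036],[0,0,0.036],[0,0,0.036],[0,0,0.016],[0,0,0]],"turn":[0,0,0,0,0,0]}' 20
python3 - <<'E'
from h import *
for n in ("side","top"):
    p,d=viewer.grab_frame(n); cv2.imwrite(f"pics/{n}2.png",p)
s=cv2.imread('pics/side2.png')[120:340,240:460]; t=cv2.imread('pics/top2.png')[130:270,300:460]
cv2.imwrite('pics/c2.png',np.hstack([cv2.resize(s,(400,400)),cv2.copyMakeBorder(cv2.resize(t,(400,350)),0,50,0,0,cv2.BORDER_CONSTANT)]))
E
```

```text
time: 3.2
tool_pos: [563.4, -167.1, 92.3]
orientation: [[-0.832, -0.555, -0.006], [-0.555, 0.832, 0.002], [0.004, 0.006, -1.0]]
force: [-0.0, 0.0, -0.5]
gripper_width: 85.4
```

View pics/c2.png

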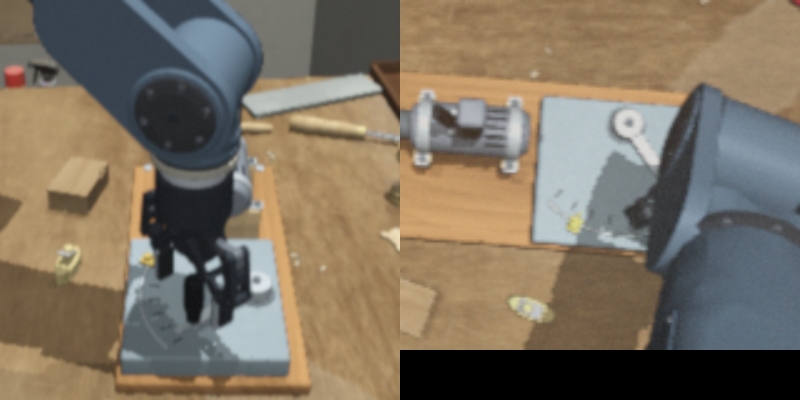

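```bash
python3 -m jog '{"fingers":[-0.3,-0.6,-1,-1,-1,-1,-1,-1],"offset":[[0,0,0],[0,0,0],[0,0,0],[0,0,0],[0,0,0],[0,0,0],[0,0,0],[0,0,0]],"turn":[0,0,0,0,0,0,0,0]}' 20
python3 -m jog '{"fingers":[-1,-1,-1],"offset":[[0,0,0],[0,0,0],[0,0,0]],"turn":[0,0,0]}' 20
```

```text
time: 3.97
tool_pos: [565.7, -168.2, 96.9]
orientation: [[-0.83, -0.558, 0.001], [-0.558, 0.83, -0.0], [-0.0, -0.001, -1.0]]
force: [-1.7, -0.7, 5.9]
gripper_width: 21.1
time: 4.22
tool_pos: [565.7, -168.1, 96.9]
orientation: [[-0.83, -0.558, 0.001], [-0.558, 0.83, -0.0], [-0.0, -0.001, -1.0]]
force: [-1.6, -0.1, 6.6]
gripper_width: 21.3
```

```bash
python3 -m jog '{"fingers":[-1,-1,-1,-1,-1,-1,-1,-1,-1,-1],"offset":[[-0.0006,0.01,0],[-0.0006,0.01,0],[-0.0006,0.01,0],[-0.0006,0.01,0],[-0.0006,0.01,0],[-0.0006,0.01,0],[-0.0006,0.01,0],[-0.0006,0.01,0],[0,0,0],[0,0,0]],"turn":[0.115,0.115,0.115,0.115,0.115,0.115,0.115,0.115,0,0]}' 20
python3 - <<'E'
from h import *
for n in ("side","top"):
    p,d=viewer.grab_frame(n); cv2.imwrite(f"pics/{n}3.png",p)
s=cv2.imread('pics/side3.png')[220:320,290:410]; t=cv2.imread('pics/top3.png')[150:250,330:440]
cv2.imwrite('pics/c3.png',np.hstack([cv2.resize(s,(480,400)),cv2.resize(t,(300,273)).copy() if 0 else cv2.copyMakeBorder(cv2.resize(t,(310,282)),0,118,0,0,cv2.BORDER_CONSTANT)]))
E
```

```text
time: 5.05
tool_pos: [557.8, -91.4, 97.0]
orientation: [[-0.947, 0.322, 0.006], [0.322, 0.947, -0.001], [-0.006, 0.001, -1.0]]
force: [10.3, -3.6, -2.8]
gripper_width: 21.1
```

View pics/c3.png

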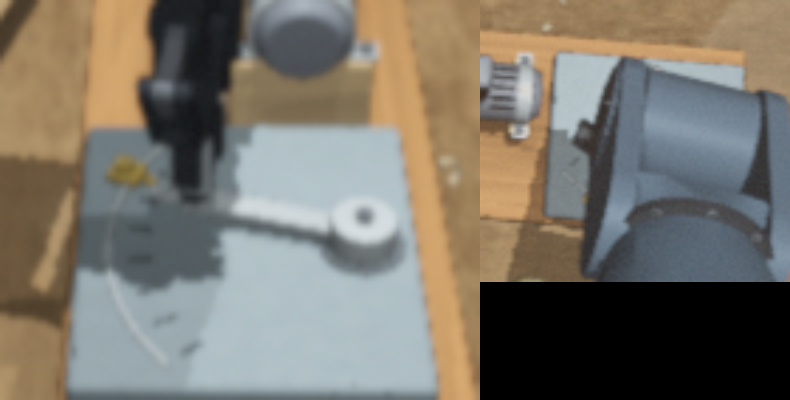

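```bash
python3 -m jog '{"fingers":[-1,-1,-1,-1,-1],"offset":[[-0.0012,0.004,0],[-0.0006,0.004,0],[0,0,0],[0,0,0],[0,0,0]],"turn":[0.045,0.045,0,0,0]}' 20
python3 - <<'E'
from h import *
p,d=viewer.grab_frame("side"); cv2.imwrite(f"pics/side4.png",p)
cv2.imwrite('pics/c4.png',cv2.resize(p[230:305,295:395],(800,600),interpolation=cv2.INTER_CUBIC))
E
```

```text
time: 5.57
tool_pos: [560.8, -84.6, 96.9]
orientation: [[-0.915, 0.404, 0.003], [0.404, 0.915, -0.0], [-0.003, 0.001, -1.0]]
force: [5.9, -0.5, 3.2]
gripper_width: 21.2
```

View pics/c4.png

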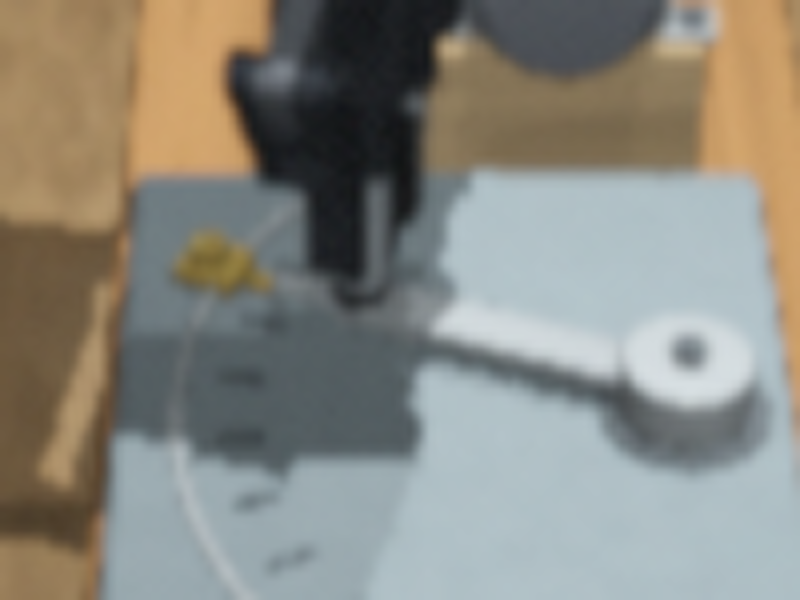

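```bash
python3 -m jog '{"fingers":[-0.3,0.2,0.6,0.6,0.6,0.6,0.6,0.6,0.6,0.6],"offset":[[0,0,0],[0,0,0],[0,0,0],[0,0,0],[0,0,-0.036],[0,0,-0.036],[0,0,-0.036],[0,0,-0.036],[0,0,-0.036],[0,0,0]],"turn":[0,0,0,0,0,0,0,0,0,0]}' 20
python3 -m jog '{"fingers":[1,1,1,1,1],"offset":[[0,0.041,0],[0,0.041,0],[0,0.041,0],[0,0.041,0],[0,0,0]],"turn":[0,0,0,0,0]}' 20
python3 - <<'E'
from h import *
p,d=viewer.grab_frame("side"); cv2.imwrite(f"pics/side5.png",p)
cv2.imwrite('pics/c5.png',cv2.resize(p[230:305,295:395],(800,600),interpolation=cv2.INTER_CUBIC))
p,d=viewer.grab_frame("top"); cv2.imwrite(f"pics/top5.png",p)
cv2.imwrite('pics/c5t.png',cv2.resize(p[160:235,345:435],(720,600),interpolation=cv2.INTER_CUBIC))
E
```

```text
time: 6.45
tool_pos: [561.9, -84.7, 283.3]
orientation: [[-0.914, 0.405, 0.01], [0.405, 0.914, -0.002], [-0.01, 0.002, -1.0]]
force: [0.9, -0.7, 0.2]
gripper_width: 68.6
time: 6.87
tool_pos: [627.6, 71.3, 275.4]
orientation: [[-0.916, 0.402, -0.0], [0.402, 0.916, 0.001], [0.001, 0.001, -1.0]]
force: [-0.1, 0.4, -0.7]
gripper_width: 85.6
```

View pics/c5.png

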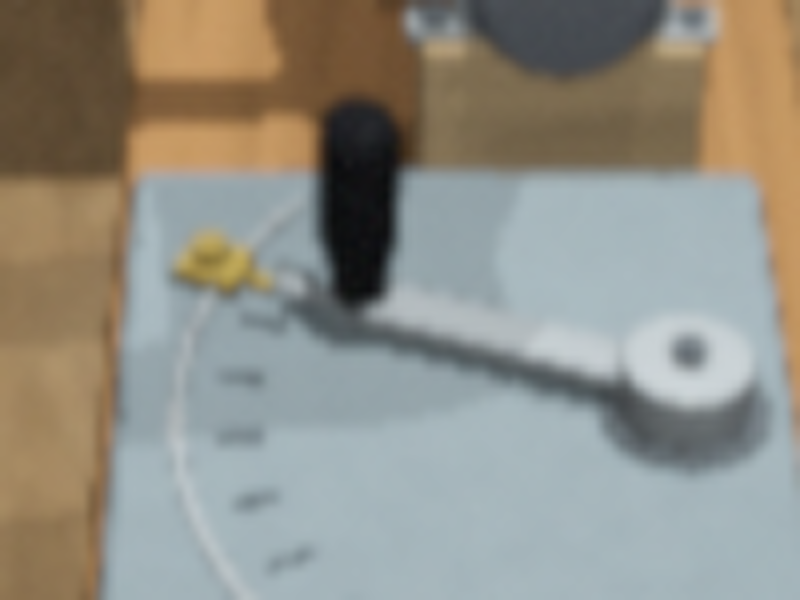

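View pics/c5t.png

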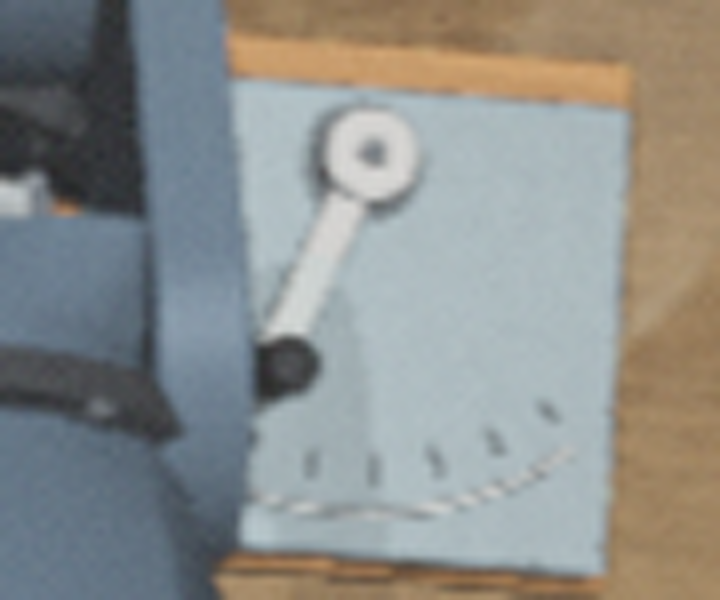

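Run:
```python
from h import *
C=lambda x,y:(295+x/8,230+y/8)
inv=lambda p:((p[0]-295)*8,(p[1]-230)*8)
P=ray_z('side',*C(688,352),67); print('pivot',P)
pv=P[:2]
def pt(r,a,z): return [pv[0]+r*np.cos(a),pv[1]+r*np.sin(a),z]
for k in np.arange(-0.56,-0.40,0.02):
    a=np.pi+k
    print(round(k,2),'ptr',np.round(inv(proj('side',pt(111,a,54)))),'arm60',np.round(inv(proj('side',pt(50,a,57)))),'knobtop',np.round(inv(proj('side',pt(88,a,108)))),'idx',np.round(inv(proj('side',pt(119,a,49)))),'slide',np.round(inv(proj('side',pt(131,a,56)))))
p=cv2.imread('pics/side5.png')[255:280,310:350]
cv2.imwrite('pics/c5z.png',cv2.resize(p,(800,500),interpolation=cv2.INTER_CUBIC))
# hub at several
t=cv2.imread('pics/top0.png')[200:235,350:395]
cv2.imwrite('pics/c0z.png',cv2.resize(t,(720,560),interpolation=cv2.INTER_CUBIC))
```

```text
pivot [ 639.01364939 -125.22945734   67.        ]
-0.56 ptr [294. 258.] arm60 [504. 321.] knobtop [372. 117.] idx [267. 264.] slide [227. 229.]
-0.54 ptr [290. 263.] arm60 [503. 323.] knobtop [369. 121.] idx [263. 269.] slide [222. 235.]
-0.52 ptr [286. 268.] arm60 [501. 326.] knobtop [366. 125.] idx [259. 274.] slide [218. 241.]
-0.5 ptr [282. 273.] arm60 [499. 328.] knobtop [363. 129.] idx [255. 279.] slide [213. 246.]
-0.48 ptr [279. 278.] arm60 [498. 330.] knobtop [361. 133.] idx [251. 285.] slide [209. 252.]
-0.46 ptr [275. 283.] arm60 [497. 333.] knobtop [358. 137.] idx [247. 290.] slide [205. 258.]
-0.44 ptr [272. 288.] arm60 [495. 335.] knobtop [355. 141.] idx [244. 296.] slide [201. 264.]
-0.42 ptr [269. 293.] arm60 [494. 337.] knobtop [353. 145.] idx [240. 301.] slide [197. 270.]
-0.4 ptr [266. 298.] arm60 [493. 340.] knobtop [351. 149.] idx [237. 307.] slide [193. 276.]
```

View pics/c5z.png

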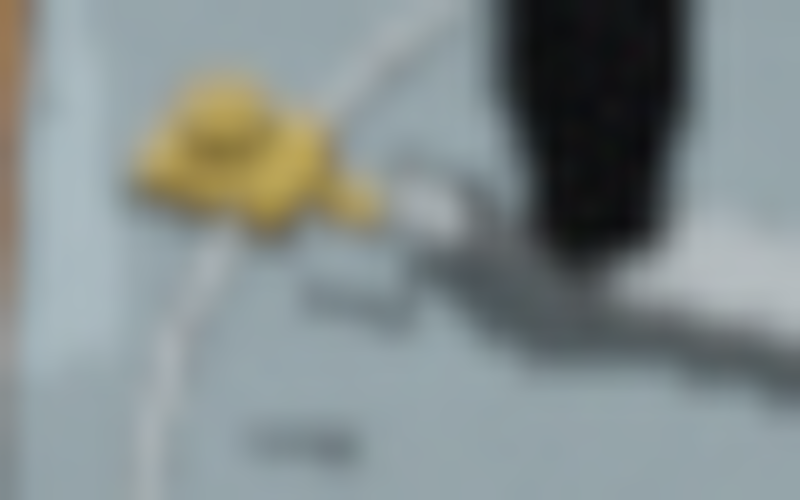

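View pics/c0z.png

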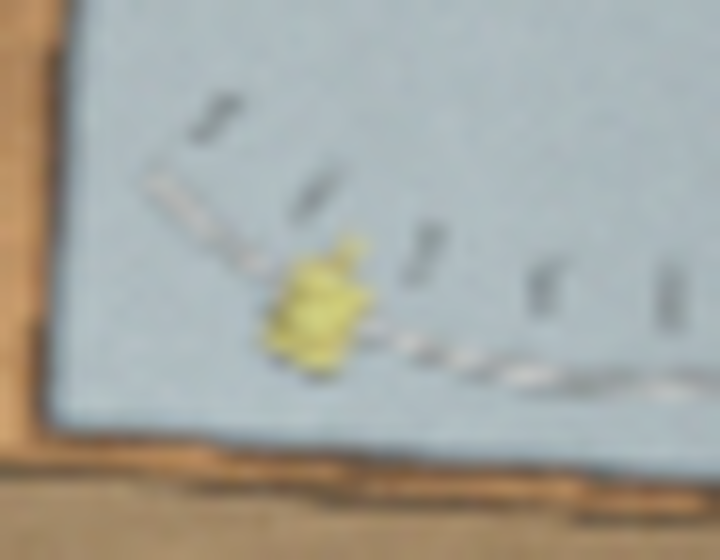

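```bash
python3 - <<'E'
from h import *
Z=lambda x,y:(310+x/20,255+y/20); Tz=lambda x,y:(350+x/16,200+y/16); C5=lambda x,y:(345+x/8,160+y/8)
def A(n,p,z,pv):
    w=ray_z(n,*p,z)[:2]-pv; return np.round([z,np.hypot(*w),(np.arctan2(w[1],w[0])%(2*np.pi))-np.pi],3)
ps=ray_z('side',295+688/8,230+352/8,67)[:2]; pt=ray_z('top',*C5(373,152),67)[:2]; pt0=ray_z('top',230+613/3.8,145+130/3.8,66)[:2]
print(ps,pt,pt0)
for z in (49,52,56): print('side tip',A('side',Z(383,208),z,ps),'slide ctr',A('side',Z(235,150),z,ps),'ptr',A('side',Z(392,208),z,ps),'top tip',A('top',Tz(355,240),z,pt),'slide',A('top',Tz(318,312),z,pt),A('top',Tz(318,312),z,ps+[-2,1]))
print('knob top',A('top',C5(290,362),108,pt), 'arm top', A('top',C5(310,290),57,pt),A('top',C5(352,205),57,pt),A('top',C5(284,335),57,pt))
print('side arm',A('side',(295+500/8,230+327/8),57,ps),'knobtop side',A('side',(295+360/8,230+115/8),108,ps))
E
python3 - <<'E'
import cv2
p=cv2.imread('pics/side5.png'); cv2.imwrite('pics/c5y.png',cv2.resize(p[255:295,310:390],(800,400),interpolation=cv2.INTER_LANCZOS4))
E
```

```text
[ 639.01364939 -125.22945734] [ 635.9425606  -123.31885244] [ 635.48738928 -122.62802938]
side tip [ 49.    113.926  -0.506] slide ctr [ 49.    132.229  -0.52 ] ptr [ 49.    113.072  -0.509] top tip [ 49.    115.078  -0.488] slide [ 49.    129.684  -0.488] [ 49.    131.057  -0.49 ]
side tip [ 52.    112.381  -0.476] slide ctr [ 52.    130.538  -0.495] ptr [ 52.   111.52  -0.48] top tip [ 52.    115.419  -0.491] slide [ 52.    129.983  -0.49 ] [ 52.    131.357  -0.492]
side tip [ 56.    110.473  -0.437] slide ctr [ 56.    128.413  -0.461] ptr [ 56.    109.603  -0.44 ] top tip [ 56.    115.876  -0.494] slide [ 56.    130.384  -0.493] [ 56.    131.759  -0.496]
knob top [108.     86.704  -0.448] arm top [57.    52.84  -0.416] [57.    18.629 -0.32 ] [57.    71.51  -0.447]
side arm [57.    50.003 -0.508] knobtop side [108.     91.236  -0.554]
```

View pics/c5y.png

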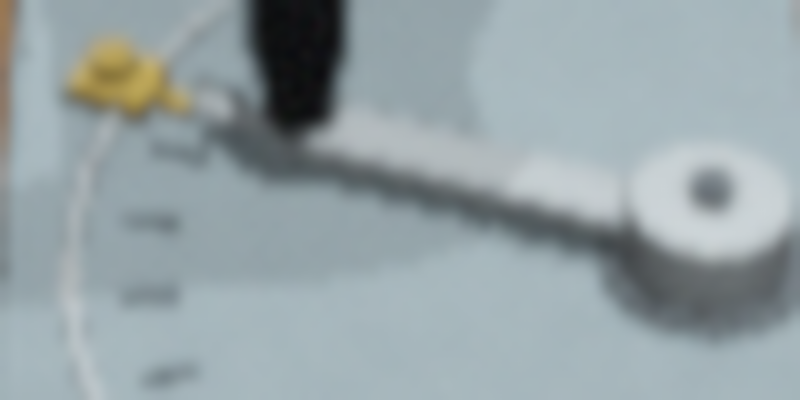

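```bash
python3 -m jog '{"fingers":[1,1,1,1,1],"offset":[[0,0.041,0],[0.02,0.035,0],[0.02,0.035,0],[0.02,0.035,0],[0,0,0]],"turn":[0,0,0,0,0]}' 20
python3 - <<'E'
from h import *
p,d=viewer.grab_frame("top"); cv2.imwrite(f"pics/top6.png",p)
cv2.imwrite('pics/c6t.png',cv2.resize(p[165:235,350:420],(800,800),interpolation=cv2.INTER_LANCZOS4)[:600+200][100:700])
E
```

```text
time: 7.38
tool_pos: [629.4, 228.2, 275.9]
orientation: [[-0.915, 0.402, -0.001], [0.402, 0.915, 0.001], [0.001, 0.001, -1.0]]
force: [0.4, -0.7, 0.3]
gripper_width: 85.4
```

View pics/c6t.png

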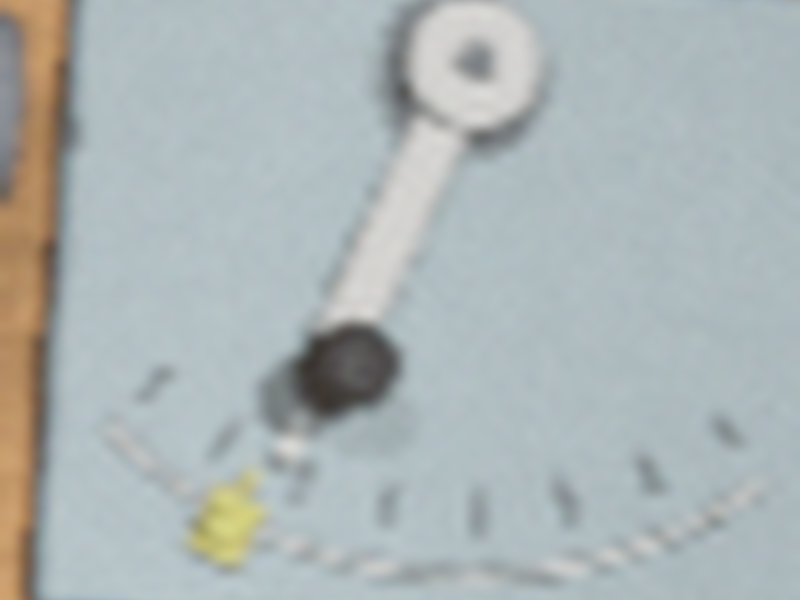

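Run:
```python
from h import *
s=800/70; F=lambda x,y:(350+(x+.5)/s-.5,165+(y+100+.5)/s-.5)
p=cv2.imread('pics/top6.png').astype(int)
# sub-pixel: yellow slide centroid, hub centroid
b,g,r=p[...,0],p[...,1],p[...,2]
sub=np.s_[205:230,355:385]
w=np.clip((r-b)[sub]-25,0,None).astype(float); yy,xx=np.mgrid[205:230,355:385]
cy=(w*yy).sum()/w.sum(); cx=(w*xx).sum()/w.sum(); print('yellow centroid',cx,cy)
hub=F(475,62); pv=ray_z('top',*hub,65)[:2]; print('hub',hub,pv)
def A(px,z):
    q=ray_z('top',*px,z)[:2]-pv; return np.round([np.hypot(*q),(np.arctan2(q[1],q[0])%(2*np.pi))-np.pi],3)
print('idx centroid',A((cx,cy),54),'tip',A(F(250,477),49))
print('ptr',A(F(287,445),54))
# arm edges: per row scan for bright white
for y in (188-2,190,192): pass
for y in range(184,193):
    row=p[y,370:400].sum(1)-3*np.median([p[y,400:410].sum(1)/3.0])
    w=np.clip(row-40,0,None).astype(float)
    c=(w*np.arange(370,400)).sum()/max(w.sum(),1); print(y,round(c,2),A((c,y),57))
print('knob',A(F(355,362),108))
```

```text
yellow centroid 366.4280065897858 224.50510708401976
hub (391.10625, 178.71875) [ 637.05208562 -122.25363542]
idx centroid [147.973  -0.496] tip [116.674  -0.492]
ptr [105.826  -0.455]
184 391.0 [14.137  0.072]
185 387.37 [19.427 -0.507]
186 387.38 [22.004 -0.444]
187 386.95 [25.163 -0.44 ]
188 386.49 [28.361 -0.441]
189 386.1 [31.469 -0.435]
190 385.45 [34.897 -0.45 ]
191 384.99 [38.081 -0.449]
192 384.47 [41.35  -0.452]
knob [87.304 -0.454]
```

```bash
python3 -m jog '{"fingers":[1,1,1,1,1,1,1,1,1,1],"offset":[[-0.0078,-0.0392,0],[-0.0078,-0.0392,0],[-0.0078,-0.0392,0],[-0.0078,-0.0392,0],[-0.0078,-0.0392,0],[-0.0078,-0.0392,0],[-0.0078,-0.0392,0],[-0.0078,-0.0392,0],[0,0,0],[0,0,0]],"turn":[0,0,0,0,0,0,0,0,0,0]}' 20
```

```text
time: 8.27
tool_pos: [559.5, -91.8, 276.3]
orientation: [[-0.912, 0.41, -0.0], [0.41, 0.912, -0.0], [0.0, -0.0, -1.0]]
force: [-0.9, 0.2, -0.3]
gripper_width: 85.3
```

```bash
python3 -m jog '{"fingers":[1,1,1,1,1,1,1],"offset":[[0.0015,0.006,0],[0,0,0.036],[0,0,0.036],[0,0,0.036],[0,0,0.036],[0,0,0.035],[0,0,0]],"turn":[0,0,0,0,0,0,0]}' 20
python3 -m jog '{"fingers":[0.2,-0.3,-0.6,-1,-1,-1,-1,-1,-1],"offset":[[0,0,0],[0,0,0],[0,0,0],[0,0,0],[0,0,0],[0,0,0],[0,0,0],[0,0,0],[0,0,0]],"turn":[0,0,0,0,0,0,0,0,0]}' 20
```

```text
time: 8.85
tool_pos: [558.4, -80.4, 91.4]
orientation: [[-0.915, 0.404, -0.01], [0.404, 0.915, 0.002], [0.01, -0.002, -1.0]]
force: [-0.7, 0.6, -1.3]
gripper_width: 85.3
time: 9.6
tool_pos: [562.2, -82.7, 98.7]
orientation: [[-0.914, 0.406, 0.002], [0.406, 0.914, -0.0], [-0.002, 0.0, -1.0]]
force: [-2.8, 0.2, 8.4]
gripper_width: 21.1
```

```bash
python3 -m jog '{"fingers":[-1,-1,-1,-1],"offset":[[0,0.0013,0],[0,0,0],[0,0,0],[0,0,0]],"turn":[0.013,0,0,0]}' 20
```

```text
time: 9.93
tool_pos: [562.8, -81.5, 98.7]
orientation: [[-0.909, 0.418, 0.002], [0.418, 0.909, -0.001], [-0.002, 0.0, -1.0]]
force: [-2.1, -0.5, 8.2]
gripper_width: 21.1
```

```bash
python3 -m jog '{"fingers":[-0.3,0.2,0.6,0.6,0.6,0.6,0.6,0.6,0.6,0.6],"offset":[[0,0,0],[0,0,0],[0,0,0],[0,0,0],[0,0,-0.036],[0,0,-0.036],[0,0,-0.036],[0,0,-0.036],[0,0,-0.036],[0,0,0]],"turn":[0,0,0,0,0,0,0,0,0,0]}' 20
python3 -m jog '{"fingers":[1,1,1,1,1,1,1,1,1,1],"offset":[[0.0075,0.039,0],[0.0075,0.039,0],[0.0075,0.039,0],[0.0075,0.039,0],[0.0075,0.039,0],[0.0075,0.039,0],[0.0075,0.039,0],[0.0075,0.039,0],[0,0,0],[0,0,0]],"turn":[0,0,0,0,0,0,0,0,0,0]}' 20
python3 - <<'E'
from h import *
p,d=viewer.grab_frame("top"); cv2.imwrite(f"pics/top7.png",p)
cv2.imwrite('pics/c7t.png',cv2.resize(p[165:235,350:420],(800,800),interpolation=cv2.INTER_LANCZOS4)[100:700])
p,d=viewer.grab_frame("side"); cv2.imwrite(f"pics/side7.png",p)
cv2.imwrite('pics/c7s.png',cv2.resize(p[255:295,310:390],(800,400),interpolation=cv2.INTER_LANCZOS4))
E
```

```text
time: 10.77
tool_pos: [564.4, -81.7, 284.4]
orientation: [[-0.909, 0.418, 0.01], [0.418, 0.909, -0.002], [-0.01, 0.002, -1.0]]
force: [1.3, -0.7, 0.8]
gripper_width: 68.1
time: 11.6
tool_pos: [637.7, 229.1, 276.2]
orientation: [[-0.91, 0.415, -0.001], [0.415, 0.91, -0.0], [0.001, -0.001, -1.0]]
force: [0.2, -0.5, -0.3]
gripper_width: 85.3
```

View pics/c7t.png

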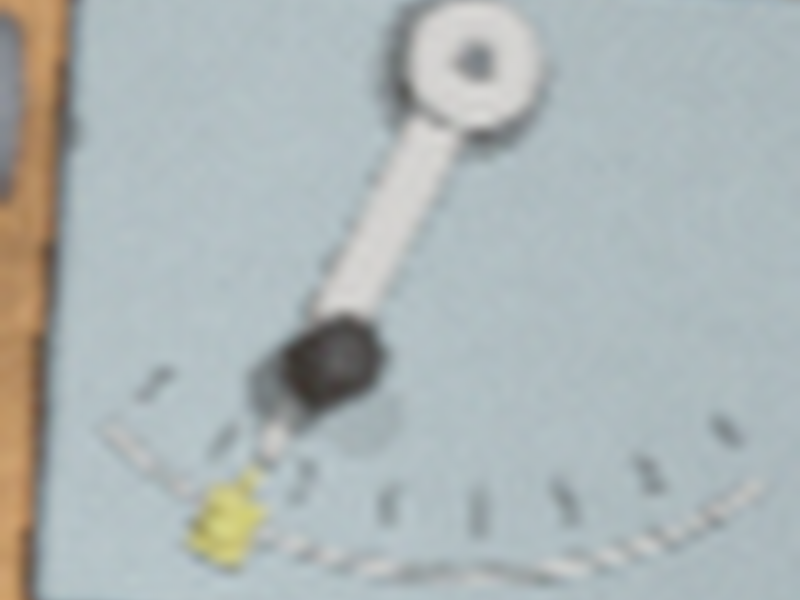

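View pics/c7s.png

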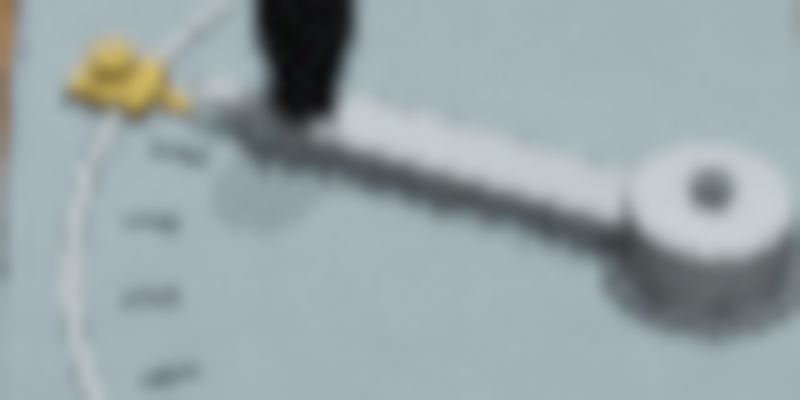

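Run:
```python
from h import *
s=800/70; F=lambda x,y:(350+(x+.5)/s-.5,165+(y+100+.5)/s-.5)
p=cv2.imread('pics/top7.png').astype(int); q6=cv2.imread('pics/top6.png').astype(int)
pv=ray_z('top',*F(475,62),65)[:2]
def A(px,z):
    q=ray_z('top',*px,z)[:2]-pv; return np.round([np.hypot(*q),(np.arctan2(q[1],q[0])%(2*np.pi))-np.pi],3)
print('tip',A(F(250,477),49),'ptr',A(F(270,445),54),'knob',A(F(334,357),108))
for y in range(186,193):
    row=p[y,370:400].sum(1)-np.median(p[y,400:410].sum(1)); w=np.clip(row-40,0,None).astype(float)
    c=(w*np.arange(370,400)).sum()/w.sum(); print(y,round(c,2),A((c,y),57))
f,e=(lambda w:(w[:2]))(ray_z('top',0,0,0)),0
# yellow centroid both, saturated only
for im in (q6,p):
    sub=im[208:228,362:376]; w=np.clip(sub[...,2]-sub[...,0]-45,0,None)*(sub[...,1]-sub[...,0]>40)
    yy,xx=np.mgrid[208:228,362:376]; c=((w*xx).sum()/w.sum(),(w*yy).sum()/w.sum()); print(c,A(c,54))
```

```text
tip [116.674  -0.492] ptr [107.76  -0.49] knob [88.551 -0.51 ]
186 386.98 [22.52 -0.49]
187 386.51 [25.729 -0.485]
188 386.1 [28.851 -0.475]
189 385.49 [32.243 -0.484]
190 385.12 [35.312 -0.474]
191 384.44 [38.789 -0.485]
192 384.0 [41.949 -0.481]
(np.float64(369.4145616641902), np.float64(219.25260029717683)) [130.652  -0.492]
(np.float64(369.43131462333827), np.float64(219.24815361890694)) [130.618  -0.492]
```

Run:
```python
from h import *
G=lambda x,y:(310+(x+.5)/10-.5,255+(y+.5)/10-.5)
pv=ray_z('side',*G(711,190),67)[:2]
def A(px,z):
    q=ray_z('side',*px,z)[:2]-pv; return np.round([np.hypot(*q),(np.arctan2(q[1],q[0])%(2*np.pi))-np.pi],3)
print(pv,'tip',A(G(187,106),49),'ptr',A(G(203,98),54),'arm',A(G(480,148),57),A(G(600,180),57))
# grip top, both views
p=cv2.imread('pics/side0.png')[155:260,330:400]; t=cv2.imread('pics/top0.png')[155:205,295:360]
cv2.imwrite('pics/gs.png',np.hstack([cv2.resize(p,(400,600),interpolation=cv2.INTER_CUBIC),cv2.copyMakeBorder(cv2.resize(t,(390,300),interpolation=cv2.INTER_CUBIC),0,300,0,0,cv2.BORDER_CONSTANT)]))
```

```text
[ 638.53697272 -123.84681351] tip [114.906  -0.496] ptr [110.36   -0.481] arm [50.763 -0.576] [25.319 -0.69 ]
```

View pics/gs.png

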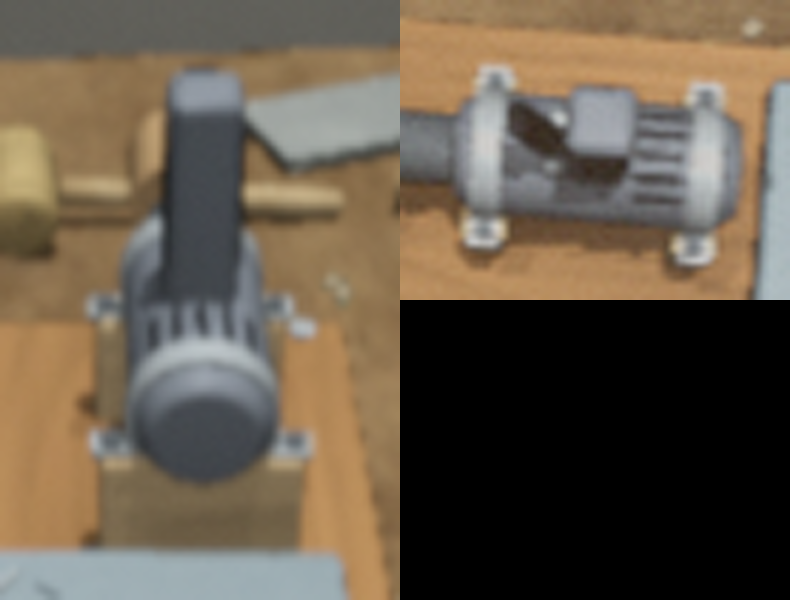

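```bash
python3 -m jog '{"fingers":[1,1,1,1,1,1,1,1,1,1],"offset":[[-0.0118,-0.031,0],[-0.0118,-0.031,0],[-0.0118,-0.031,0],[-0.0118,-0.031,0],[-0.0118,-0.031,0],[0,0,0],[0,0,0],[0,0,0],[0,0,0],[0,0,0]],"turn":[0,0,0,0,0,-0.116,-0.116,-0.115,0,0]}' 20
python3 - <<'E'
from h import *
p,d=viewer.grab_frame("side"); cv2.imwrite(f"pics/side8.png",p)
cv2.imwrite('pics/c8.png',cv2.resize(p[60:260,290:450],(480,600),interpolation=cv2.INTER_CUBIC))
print(readout.observe()['tool_pos'])
E
```

```text
time: 12.53
tool_pos: [626.6, 60.7, 277.5]
orientation: [[-0.996, 0.089, 0.0], [0.089, 0.996, -0.0], [-0.0, -0.0, -1.0]]
force: [-0.6, -0.3, -0.8]
gripper_width: 85.4
[626.66894439  61.04765296 277.44051079]
```

View pics/c8.png

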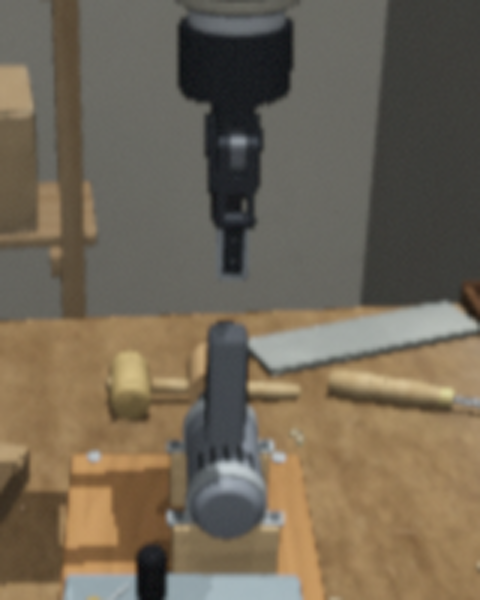

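```bash
python3 -m jog '{"fingers":[1,1,1,1,1,1,1],"offset":[[0,0.006,0],[0,0,0],[0,0,0.025],[0,0,0.025],[0,0,0],[0,0,0],[0,0,0]],"turn":[0,0,0,0,0,0,0]}' 20
```

```text
time: 13.17
tool_pos: [627.9, 67.9, 228.7]
orientation: [[-0.996, 0.084, 0.002], [0.084, 0.996, 0.0], [-0.002, 0.0, -1.0]]
force: [0.9, -0.2, -0.2]
gripper_width: 85.2
```

Run:
```python
from h import *
p,d=viewer.grab_frame("side"); 
cv2.imwrite('pics/c9.png',cv2.resize(p[110:230,320:420],(500,600),interpolation=cv2.INTER_CUBIC))
p,d=viewer.grab_frame("top"); cv2.imwrite('pics/c9t.png',cv2.resize(p[130:230,250:400],(750,500),interpolation=cv2.INTER_CUBIC))
```

```text
(no output)
```

View pics/c9.png

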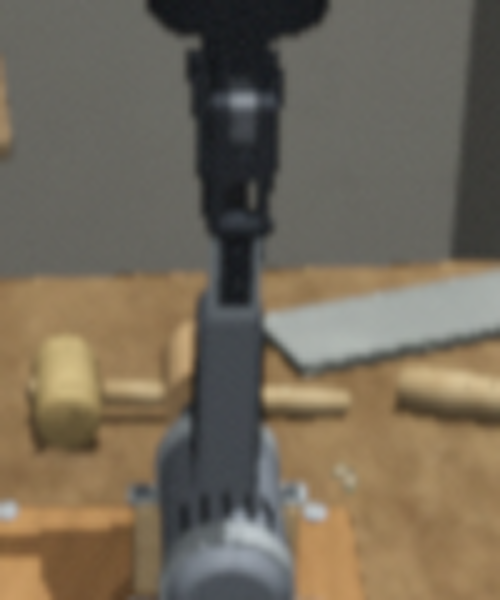

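View pics/c9t.png

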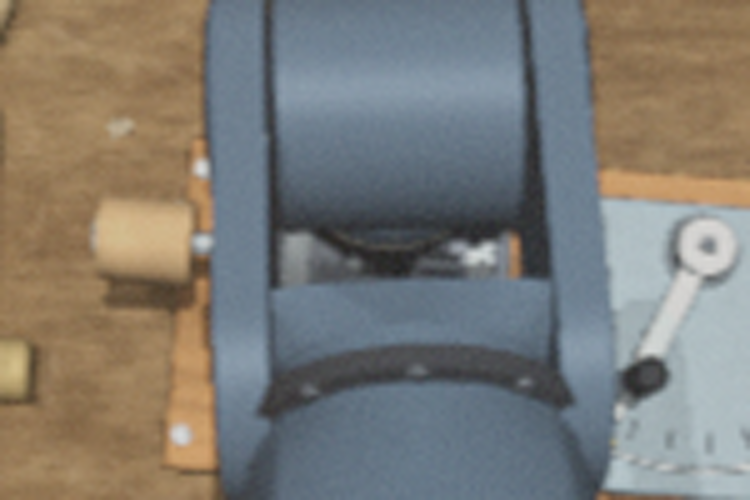

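```bash
python3 -m jog '{"fingers":[1,1,1,1,1,1],"offset":[[0,-0.0025,0],[0,0,0.02],[0,0,0.02],[0,0,0],[0,0,0],[0,0,0]],"turn":[0,0,0,0,0,0]}' 20
```

```text
time: 13.77
tool_pos: [627.7, 65.2, 188.8]
orientation: [[-0.996, 0.084, 0.002], [0.084, 0.996, 0.0], [-0.002, 0.0, -1.0]]
force: [-0.5, 0.3, 0.4]
gripper_width: 85.1
```

```bash
python3 -m jog '{"fingers":[0.4,0.2,0,-0.3,-0.6,-1,-1,-1],"offset":[[0,0,0],[0,0,0],[0,0,0],[0,0,0],[0,0,0],[0,0,0],[0,0,0],[0,0,0]],"turn":[0,0,0,0,0,0,0,0]}' 25
python3 -m jog '{"fingers":[-1,-1,-1,-1],"offset":[[0,0,0],[0,0,0],[0,0,0],[0,0,0]],"turn":[0,0,0,0]}' 35
```

```text
time: 14.43
tool_pos: [627.7, 66.2, 188.5]
orientation: [[-0.997, 0.083, 0.002], [0.083, 0.997, 0.001], [-0.002, 0.001, -1.0]]
force: [-0.3, 5.3, 5.8]
gripper_width: 39.2
time: 14.77
tool_pos: [627.7, 66.0, 188.6]
orientation: [[-0.997, 0.083, 0.002], [0.083, 0.997, 0.001], [-0.002, 0.001, -1.0]]
force: [-0.4, 4.7, 6.9]
gripper_width: 38.7
```

```bash
python3 -m jog '{"fingers":[0,0.5,1,1,1,1],"offset":[[0,0,0],[0,0,0],[0,0,0],[0,0,0],[0,0,0],[0,0,0]],"turn":[0,0,0,0,0,0]}' 35
python3 -m jog '{"fingers":[1,1,1,1,1,1,1,1,1,1],"offset":[[0,0,-0.025],[0,0,-0.03],[0,0,-0.035],[0,0,0],[0,0.041,0],[0,0.041,0],[0,0.041,0],[0,0.041,0],[0,0,0],[0,0,0]],"turn":[0,0,0,0,0,0,0,0,0,0]}' 35
python3 - <<'E'
from h import *
p,d=viewer.grab_frame("side"); cv2.imwrite(f"pics/side10.png",p)
cv2.imwrite('pics/c10s.png',cv2.resize(p[255:295,310:390],(800,400),interpolation=cv2.INTER_LANCZOS4))
p,d=viewer.grab_frame("top"); cv2.imwrite(f"pics/top10.png",p)
cv2.imwrite('pics/c10t.png',cv2.resize(p[145:265,230:440],None,fx=3.8,fy=3.8,interpolation=cv2.INTER_CUBIC))
E
```

```text
time: 15.27
tool_pos: [627.2, 65.0, 187.4]
orientation: [[-0.996, 0.084, 0.0], [0.084, 0.996, -0.0], [-0.0, -0.0, -1.0]]
force: [0.6, -0.6, -1.1]
gripper_width: 85.5
time: 16.1
tool_pos: [640.6, 230.4, 276.8]
orientation: [[-0.997, 0.081, -0.0], [0.081, 0.997, -0.0], [0.0, -0.0, -1.0]]
force: [-0.3, 0.5, -0.3]
gripper_width: 85.4
```

View pics/c10s.png

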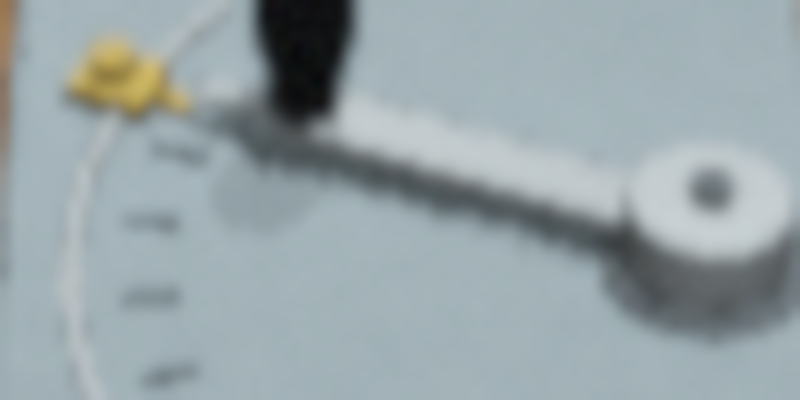

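View pics/c10t.png

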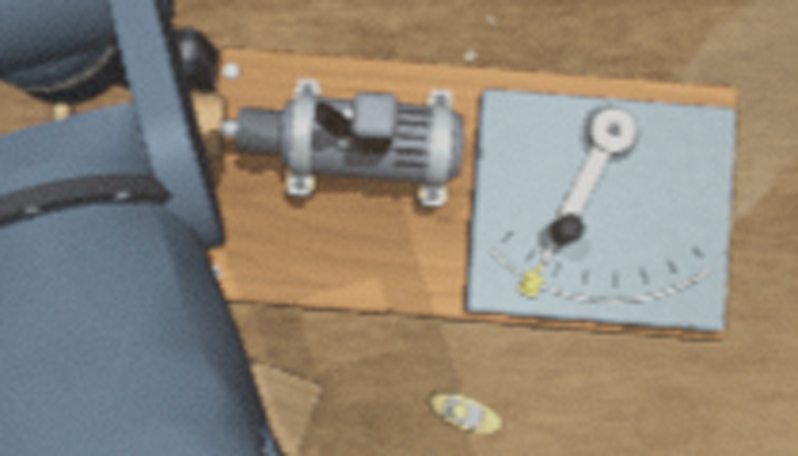

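View pics/side10.png

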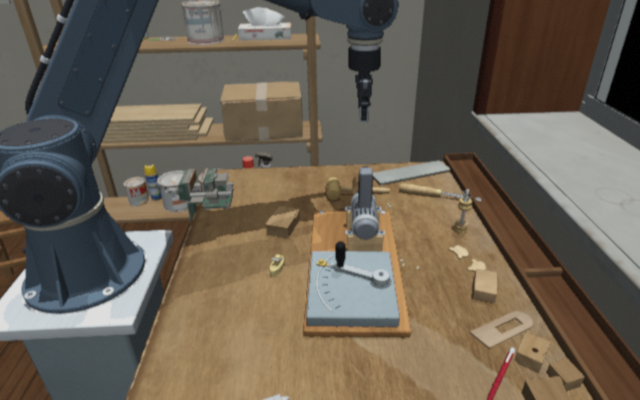

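```bash
python3 -c "
from plant import job; print(job.close_job())"
```

```text
the job is handed in; nothing more can be done
None
```

The job is done and handed in at about 16.2 s: the speed lever is set to the brass index, and the trigger was squeezed fully home afterwards and let go.

**Lever:** I gripped the knob and swung it round. My first check showed it about 0.04 rad short, so I took hold again and corrected it. In the last top picture the pointer and the index agree to about 0.002 rad. The side view disagrees slightly and puts the pointer about 0.015 rad short. Readings of the lever's arm and knob scatter by 0.01 to 0.02 rad either way, and the side view's arm readings were too far off to use.

**Index:** It did not move. Its position in the top view was the same before and after the last push, and the final pictures look unchanged.

**Trigger:** The jaws stopped at 39 mm with a 25 N grip and barely moved at 35 N, so I take it as fully home. I expected about 42.6 mm there and did not check it by picture while squeezed. After release the trigger looks sprung back out.

**Other tools:** The thumb plane and sanding block look undisturbed in the last pictures. The arm hides the mallet in the last top view, but in the side view it is where it was. The arm was clear of everything at hand-in, and the largest wrist force I read was about 11 N.

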